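# Read the blue temperature logger with the reader wand

## Robot

A 6-joint arm with a two-finger parallel gripper is mounted at the origin on a cart in front of the work surface, level with it; the furniture and walls round the work are solid. World frame = base frame: x ahead of the robot, y to its left, z up, the work surface at z = 0. Lengths are in m, angles in rad, forces in N, time in s.
With the tool pointing down it reaches from about 0.35 to 0.975 m from the base axis. Payload 7.1 kg.
Tool frame: the origin (TCP) lies at the very end of the fingers, on their centre line; the grasp point (between the pads) lies 19 mm behind it; z points along the fingers, x is the direction in which the jaws open and shut, and the axes are right-handed (so a half turn about z gives the same grasp; the last joint's range is limited). The gripper opens to 88 mm and grips with 3 to 60 N. Pads are 20 mm wide; open, the fingers measure 115 mm over their backs; the gripper's body (75 mm by 178 mm) begins 61 mm behind the grasp point.
Start: joints at [-1.329, 0.423, 1.63, -0, 1.089, -0.019], TCP at [0.161, -0.604, 0.223] pointing down, gripper open.
Joint ranges: [-3, 3], [-0.9, 2.11], [0.09, 2.58], [-1.31, 4.45], [0.11, 2.69], [-2.54, 2.54]. Speed limits (rad/s): [2.39, 2.39, 3.01, 3.14, 3.14, 3.14].

## Interface

Orientations are given as a unit quaternion [x, y, z, w].
In Python, from station import bot, eyes, finish_job gives the robot as it stands.
- The arm moves only by the shell command python3 -m pendant 'ROWS' [FORCE]. ROWS is JSON, a list of rows, each a list of 5 numbers: the shift along the world's x, y, z in cm, then the turn about the world's z in rad, then the gripper command: -1 is shut, 1 is fully open, values between are in proportion. A call has 1 to 8 rows; each row is the pose to reach, as a shift and turn from the pose commanded when the call began; what a row does not reach only later rows make up. A row lasts 1/12 s, in which the tool goes at most 41.7 mm and 7.16 degrees, less where a joint would pass 70% of its speed; a pose out of reach is approached as far as the arm can. A call with a gripper value outside its range is refused whole. The fingers move at their own pace and stop on an object; FORCE is the grip in N (left out, the last holds). Time passes only in rows, so rows that repeat a pose let the fingers close. It gives the time, the measured TCP pose, the force and the opening at its end, in the units of the state.
- bot.read_state(): the state, without advancing time (a new reading comes with each control period).
- eyes.snapshot(name): name is "scene" or "top"; returns a dict with "img" (480x640x3 uint8, red, green, blue), "z_map" (480x640 float32, m along the optical axis (not along the pixel's ray), 0 where there is no reading), "K" (3x3 intrinsics, pixels), "R" (3x3) and "t" (3): a world point X has camera coordinates R X + t. Camera axes: x right, y down, z forward; pixel columns grow to the right and rows downward; lengths in m; the calibration is good to about 2 mm. A picture is of the moment at which its call begins.
- finish_job(): hands the job in, once; it reports no verdict.
Trained networks look in a picture, given as the dict that the camera call returned (one of the last four; its "shot" number tells which), for a name from the list of things; names that differ only in an ending like _2 or _b are one class to them, and where a whole thing is asked for, a point or a joint stands for the part that bears it (a point fixed in the world has none). Each returns a list of dicts, best first, with "confidence" (0 to 1); they miss things now and then, are a little off and sometimes report something else, mostly with a low value. They report only what shows in the picture. A call takes as long as a camera call. They do not tell look-alikes from the thing itself.
- eyes.trace(picture, thing): "region" (480x640 bool, what is visible of it) and "point" ([column, row] in pixels, amid what is visible of it).
- eyes.spot_point(picture, thing): "point" ([column, row] in pixels: a listed point, or the origin of a listed thing).
The state is a dict: "clock": time; "joint_pos": joint angles; "qd": joint speeds; "joint_efforts": joint torques, N m; "position": TCP position; "eef_rot": TCP orientation; "wrist_force": force on the tool from outside, world axes, zero at the start; "torque": the same for the moment, N m; "grip_width": finger opening in m.
Only numpy, scipy, OpenCV 4.12 (cv2) and the standard library are available. Lean on these libraries where they do the work, as an engineer would, in place of code of your own. Each camera call takes 0.05 s, during which the arm holds its last target. There are 200 camera calls.

## Task

Lift the black reader wand straight up out of its grey cradle and, without touching the orange-collared logger with it or disturbing the things lying in front, read the logger with the blue collar: put the wand's steel tip on the black dot in the middle of the collar, with the wand square to that sloping face (so it leans, not upright), and press gently so that the springy tip is pushed about half way in. Finish with the gripper still holding the wand there, steady; do not let go.

Things in the scene. Friction and masses are not known exactly. Their poses are not given: they have to be found in the camera images.
- wand: Loose reader wand, 0.11 kg, standing tip down in the cradle. Black square handle 24 x 24 x 90 mm, white band near its top, flat green button on its -x side; below it a white round nose, 17 to 14 mm diameter, 28 mm long, then the steel spring tip. Origin: centre of the handle's lower end; z up along the handle (top z +90 mm, nose end -28, relaxed tip -44); x, y square to its sides. Upright at the start.
- wand_tip (a point): The outermost point of the wand's steel spring tip (8 mm diameter, round end, 16 mm out of the nose when relaxed); it moves with the tip.
- plunger (a joint): How far the wand's spring tip is pushed in: 0 relaxed (16 mm out), 0.012 m fully in (4 mm out). Spring 350 N/m without preload: 2.1 N at half way (0.006).
- cradle: Fixed grey cradle: foot 84 x 84 x 8 mm, on it a square cup 38 mm wide outside, 28 inside, rim 80 mm above the worktop. A ledge inside, 56 mm up, carries the handle's lower end: 24 mm of the handle stand in the cup, 66 mm free above it (grip there). The wand is clear once lifted 70 mm straight up. Origin: centre of the foot's underside, z up.
- blue_logger: Fixed blue-collared data-logger dock: white foot 90 (x) x 84 (y) x 10 mm and column, carrying a white sloping head 66 x 60 x 22 mm with a round read point inside the blue collar. Origin: centre of the foot's underside; z up; its front is -x. It is the one to read. Behind the work a tall glass display case and a till begin about x = 0.67 m: keep the gripper clear of them when swinging across.
- blue_point: Blue-collared read point: steel disc 28 mm across with a 5 mm black centre dot, in a blue round collar, 42 mm outside and 28 inside diameter, 10 mm higher than the disc. Origin: the dot, on the disc's surface, 64 mm above the worktop straight over the dock's origin; z points out square to the face, leaning 0.4 rad (23 degrees) from vertical towards the dock's front (-x).
- orange_logger: Fixed orange-collared data-logger dock: white foot 90 (x) x 84 (y) x 10 mm and column, carrying a white sloping head 66 x 60 x 22 mm with a round read point inside the orange collar. Origin: centre of the foot's underside; z up; its front is -x. Leave it alone; its read point is like the blue one.
- bar: Loose wrapped sweet bar, cream and green, 52 x 153 x 14 mm, long along its y; origin at the centre of its underside. Bystander.
- tin: Loose flat mint tin, red and orange lid, 60 x 90 x 22 mm, long along its y; origin at the centre of its underside. Bystander.
- marker: Loose white marker with a black cap, 17 x 135 x 16 mm, long along its y; origin at the centre of its underside. Bystander.
Things that resemble listed ones, but are neither listed nor needed, are in the scene too. What is meant by the wand is not purple, and is the smaller of those in its own colour.

How it is judged:
On the way, in this order (a step that is already met when the one before it is completed fails the run):
1. the wand is held clear above its cradle (contact force between the fingers and wand above 1 N and contact force between wand and cradle below 0.05 N and height (world z) of wand above 0.115 m), for 0.1 s.
2. the wand's tip is pressed on the blue logger's read point (distance between wand_tip and blue_point below 0.007 m and value of joint plunger above 0.003 m and contact force between wand and blue_logger above 0.5 N), for 0.1 s.
At the end, for the whole second after the job is handed in: The gripper still holds the wand, still (under 10 mm/s) and clear of the cradle; its tip is within 7 mm of the blue read point's centre, the wand's axis within 0.14 rad of square to the disc, the spring tip pushed in 3 to 9 of its 12 mm, and the force between wand and logger between 0.5 and 6 N (all of step 2 and angle between the z axis of wand and the z axis of blue_point, either way round below 0.14 rad and value of joint plunger below 0.009 m and contact force between wand and blue_logger below 6 N and contact force between the fingers and wand above 1 N and contact force between wand and cradle below 0.05 N and linear speed of wand below 0.01 m/s); the arm keeps its last pose, push and grip.
It fails at once if the wand jabs the blue logger with more than 20 N (contact force between wand and blue_logger above 20 N).
It fails at once if the wand touches the orange logger (contact force between wand and orange_logger above 0.5 N).
It fails at once if the bar is pushed more than 15 mm (distance of bar from where it was at the start of the episode above 0.015 m).
It fails at once if the tin is pushed more than 15 mm (distance of tin from where it was at the start of the episode above 0.015 m).
It fails at once if the marker is pushed more than 15 mm (distance of marker from where it was at the start of the episode above 0.015 m).
It also fails if it takes over 42 s, if anything falls off the work surface, if the arm or the gripper's body presses on something with over 40 N, if the wrist force passes 120 N, or if a joint passes its speed limit or range.

## Working session

There is one attempt and no reset: what is moved stays moved. The work goes in short steps, Python scripts to look and compute and a shell command to move; the robot and the scene stay as the last step left them, time stands still between calls to the robot, and variables do not carry over. Pictures are saved under pics/ and viewed, about 8 in all and at most 12, crops included, and the job is handed in when it is done.

```bash
mkdir -p pics; ls; cat > h.py <<'E'
import numpy as np,cv2,pickle
from station import bot,eyes
def snap(n,save=None):
    p=eyes.snapshot(n)
    if save: cv2.imwrite('pics/'+save,p['img'][:,:,::-1])
    return p
def world(p,mask_or_px):
    "world points of masked pixels"
    v,u=np.nonzero(mask_or_px&(p['z_map']>0)); z=p['z_map'][v,u]
    c=(np.linalg.inv(p['K'])@np.c_[u,v,np.ones(len(u))].T)*z
    return (p['R'].T@(c-np.reshape(p['t'],(3,1)))).T
def ray(p,px,z):
    "point on plane world z along pixel ray"
    d=p['R'].T@np.linalg.inv(p['K'])@np.r_[px,1]; o=-p['R'].T@p['t'].reshape(3)
    return o+d*(z-o[2])/d[2]
E
python3 - <<'E'
from h import *
ps={n:snap(n,n+'0.png') for n in('scene','top')}
for n,p in ps.items():
    print(n,-p['R'].T@p['t'].reshape(3))
    for th in ['wand','cradle','blue_point','blue_logger','orange_logger','bar','tin','marker']:
        for d in eyes.trace(p,th)[:3]:
            w=world(p,d['region']); print(th,round(d['confidence'],2),np.round(d['point']),np.round(np.median(w,0),3),'min',np.round(np.percentile(w,2,axis=0),3),'max',np.round(np.percentile(w,98,axis=0),3))
    for th in ['blue_point','wand','blue_logger','cradle']:
        print('spot',th,[(np.round(d['point'],1),round(d['confidence'],2)) for d in eyes.spot_point(p,th)[:3]])
print(bot.read_state())
E
```

```text
pics
scene [ 0.77505972 -0.50061549  1.06060276]
wand 0.75 [390. 136.] [0.469 0.245 0.133] min [0.448 0.233 0.02 ] max [0.485 0.266 0.179]
wand 0.72 [396. 184.] [0.536 0.139 0.124] min [0.52  0.132 0.076] max [0.548 0.156 0.148]
wand 0.61 [416. 156.] [0.538 0.242 0.101] min [0.522 0.234 0.026] max [0.55  0.257 0.135]
cradle 0.63 [389. 210.] [0.544 0.132 0.009] min [0.487 0.099 0.   ] max [0.577 0.175 0.081]
blue_point 0.86 [266. 371.] [ 0.557 -0.35   0.067] min [ 0.521 -0.378  0.048] max [ 0.585 -0.32   0.079]
blue_logger 0.57 [268. 376.] [ 0.559 -0.356  0.053] min [ 0.505 -0.389 -0.001] max [ 0.592 -0.306  0.078]
orange_logger 0.85 [346. 285.] [ 0.571 -0.104  0.05 ] min [ 0.516 -0.131  0.002] max [ 0.603 -0.058  0.078]
bar 0.92 [279. 259.] [ 0.398 -0.125  0.011] min [ 0.374 -0.196 -0.   ] max [ 0.42  -0.045  0.017]
tin 0.85 [319. 203.] [0.396 0.057 0.021] min [0.362 0.017 0.001] max [0.428 0.107 0.026]
tin 0.39 [278. 260.] [ 0.398 -0.123  0.012] min [ 0.374 -0.192  0.002] max [ 0.42  -0.047  0.017]
marker 0.89 [220. 324.] [ 0.392 -0.316  0.013] min [ 0.378 -0.375 -0.001] max [ 0.397
[... 1891 characters left out ...]
: 1.3, 'joint_pos': array([-1.32899987e+00,  4.23138155e-01,  1.62989690e+00,  2.41402902e-05,
        1.08857566e+00, -1.90411048e-02]), 'qd': array([ 1.95547385e-03,  3.03968061e-04,  7.14771103e-04, -1.05407302e-03,
       -1.04603090e-05,  2.86042156e-04]), 'joint_efforts': array([-5.61872530e-04, -5.44586778e+01, -2.74046284e+01,  6.44023879e-02,
        1.67147163e-02, -1.10627957e-05]), 'position': array([ 0.16118518, -0.60384743,  0.22265244]), 'eef_rot': array([ 7.93057076e-01, -6.09147334e-01, -3.82892081e-07, -1.39925984e-05]), 'wrist_force': array([-0.69519739,  0.57838133, -0.37548919]), 'torque': array([ 0.03967007, -0.03090905, -0.04764681]), 'grip_width': 0.08788175488415473}
```

View crops.

```bash
python3 - <<'E'
import cv2
a=cv2.imread('pics/scene0.png');cv2.imwrite('pics/c1.png',cv2.resize(a[80:240,340:460],None,fx=3.7,fy=3.7,interpolation=2))
cv2.imwrite('pics/c2.png',cv2.resize(a[320:440,200:330],None,fx=4,fy=4,interpolation=2))
E
```

```text
(no output)
```

View pics/scene0.png

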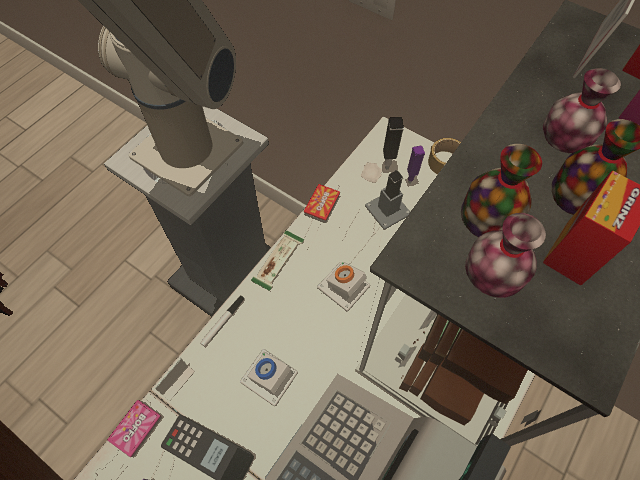

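View pics/c1.png

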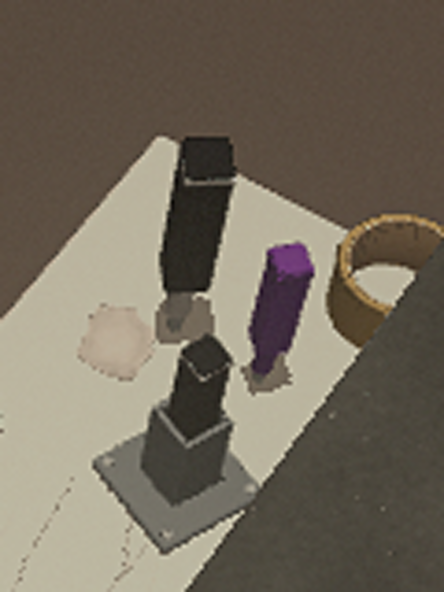

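View pics/c2.png

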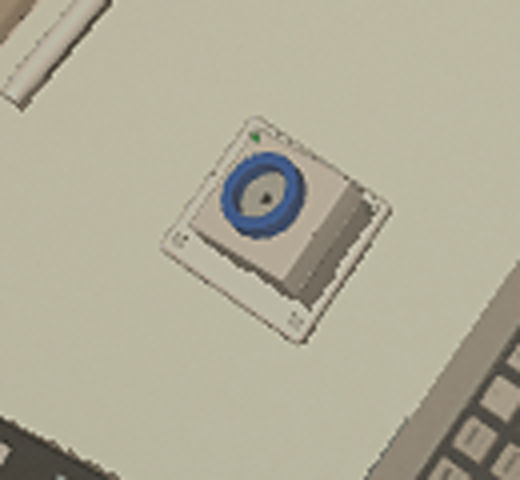

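The black things that could be the wand are the tall one at (392,140), which is too big, and the small one in the cradle at (393,185). The purple one at (416,160) is ruled out by colour. I choose the small black wand in the cradle at (393,185), and the crop confirms it. The blue dot is at about (266,369.5) in the scene view. Next I measure yaws and exact positions.

```bash
python3 - <<'E'
from h import *
ps={n:snap(n) for n in('scene','top')}
p=ps['scene']; print('dot',ray(p,[266.25,369.5],.064), p['z_map'][369,266], )
m=np.zeros((480,640),bool); m[368:371,265:268]=1; print(world(p,m).mean(0))
for n,p in ps.items():
    allw=world(p,np.ones((480,640),bool))
    for th,c,zr,h in [('cradle',(.535,.145),(.005,.012),.06),('blue',(.545,-.345),(.006,.014),.065),('rim',(.535,.145),(.076,.083),.04),('wandtop',(.535,.145),(.142,.15),.03)]:
        s=allw[(abs(allw[:,0]-c[0])<h)&(abs(allw[:,1]-c[1])<h)&(allw[:,2]>zr[0])&(allw[:,2]<zr[1])]
        if len(s)>5: print(n,th,len(s),cv2.minAreaRect((s[:,:2]*1000).astype(np.float32)),s[:,2].mean())
    s=allw[(abs(allw[:,0]-.55)<.045)&(abs(allw[:,1]+.345)<.03)&(allw[:,2]>.03)]
    # head plane normal fit
    g=s[s[:,2]<.09]; best=None; rng=np.random.default_rng(0)
    for _ in range(400):
        a=g[rng.choice(len(g),3,False)]; nn=np.cross(a[1]-a[0],a[2]-a[0]); 
        if np.linalg.norm(nn)<1e-6: continue
        nn/=np.linalg.norm(nn); i=abs((g-a[0])@nn)<.0015
        if best is None or i.sum()>best.sum(): best=i
    q=g[best]; v=np.linalg.svd(q-q.mean(0))[2][2]; v*=np.sign(v[2]); print(n,'normal',v,best.sum(),'tilt',np.arccos(v[2]),'az',np.arctan2(v[1],v[0]))
E
```

```text
dot [ 0.54761193 -0.34861005  0.064     ] 0.99502444
[ 0.54642485 -0.34800146  0.06324154]
scene cradle 505 ((530.8099365234375, 142.6365966796875), (105.81009674072266, 101.30200958251953), 4.138632774353027) 0.00794868738211044
scene blue 689 ((538.8424682617188, -347.0388488769531), (106.69824981689453, 87.75066375732422), 2.5215511322021484) 0.009470121277178696
scene rim 95 ((533.9368286132812, 145.7787628173828), (37.84443664550781, 38.85512161254883), 68.74861145019531) 0.07914933268412823
scene wandtop 97 ((534.1610717773438, 145.99717712402344), (23.900854110717773, 24.84200668334961), 70.08988952636719) 0.14519796299943738
scene normal [-0.39663142 -0.00992247  0.91792432] 318 tilt 0.40797955011699805 az -3.1165810260265356
top cradle 674 ((534.3216552734375, 145.6669921875), (84.11997985839844, 91.61857604980469), 65.39228820800781) 0.007914141517291315
top blue 593 ((544.9364013671875, -342.7411804199219), (98.62397003173828, 83.7652816772461), 9.53787612915039) 0.00988271723195591
top rim 108 ((531.9721069335938, 147.11325073242188), (39.17683029174805, 38.03938293457031), 66.6329345703125) 0.07953543319050309
top wandtop 136 ((531.7135009765625, 147.53158569335938), (23.244901657104492, 24.190935134887695), 70.33811950683594) 0.1455380351221356
top normal [-3.92376271e-01  8.84221165e-04  9.19804371e-01] 307 tilt 0.4032147082348186 az 3.1393391542477844
```

```bash
python3 -m pendant '[[4,1,1,-0.1,1],[8,2,2,-0.2,1],[10,5,3,-0.3,1],[12,9,3,-0.4,1],[14,13,3,-0.5,1],[16,17,3,-0.6,1],[17.5,21,3,-0.616,1],[19,25,3,-0.616,1]]'
```

```text
clock: 2.07
position: [0.3478, -0.3626, 0.2528]
eef_rot: [-0.57, 0.821, -0.0, 0.0]
wrist_force: [1.2, -0.8, -0.1]
grip_width: 0.0878
```

```bash
python3 -m pendant '[[1.5,4,0,0,1],[3,8,0,0,1],[4.5,12,0,0,1],[6,16,0,0,1],[7.5,20,0,0,1],[9,24,0,0,1],[10.5,28,0,0,1],[12,32,0,0,1]]'
```

```text
clock: 2.73
position: [0.4646, -0.0502, 0.253]
eef_rot: [-0.571, 0.821, -0.0, 0.0]
wrist_force: [0.5, -0.6, -1.1]
grip_width: 0.088
```

```bash
python3 -m pendant '[[1.3,3.7,0,0,1],[2.6,7.4,0,0,1],[3.9,11.1,0,0,1],[5.2,14.8,0,0,1],[6.2,18.1,0,0,1],[6.2,18.1,-3,0,1],[6.2,18.1,-5,0,1],[6.2,18.1,-5,0,1]]'; python3 - <<'E'
from h import *
p=snap('top','top1.png');q=snap('scene','scene1.png')
cv2.imwrite('pics/c3.png',np.hstack([cv2.resize(x['img'][r:r+120,c:c+120,::-1],None,fx=3.3,fy=3.3) for x,r,c in((p,140,150),(q,100,330))]))
E
```

```text
clock: 3.4
position: [0.5237, 0.129, 0.199]
eef_rot: [-0.572, 0.82, 0.001, -0.003]
wrist_force: [-1.1, -0.2, -1.0]
grip_width: 0.0879
```

View pics/c3.png

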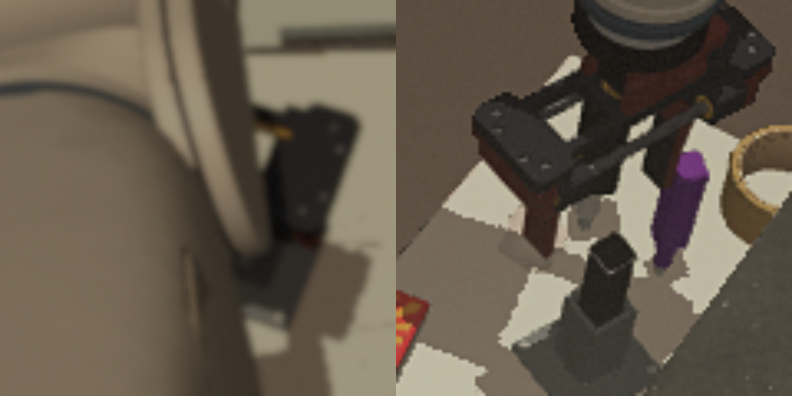

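The wand stands in the cradle below the fingers, at about (210,260) in the right half of the crop. The jaws are aligned with its faces. I'll let the arm settle before descending.

```bash
python3 -m pendant '[[0,0,0,0,1],[0,0,0,0,1],[0,0,0,0,1]]'; python3 -c "
from h import *;print(bot.read_state()['joint_pos'])"
```

```text
clock: 3.75
position: [0.5271, 0.1285, 0.2041]
eef_rot: [-0.571, 0.821, -0.0, 0.001]
wrist_force: [0.5, 0.0, 0.1]
grip_width: 0.0878
[2.17225402e-01 3.25431777e-01 1.83000185e+00 1.58346113e-06
 9.83772303e-01 2.14400756e+00]
```

```bash
python3 -m pendant '[[0.6,1.85,0,0,1],[0.6,1.85,-2,0,1],[0.6,1.85,-4,0,1],[0.6,1.85,-6,0,1],[0.6,1.85,-8,0,1],[0.6,1.85,-10,0,1],[0.6,1.85,-10.8,0,1],[0.6,1.85,-10.8,0,1]]'; python3 - <<'E'
from h import *
q=snap('scene','scene2.png')
cv2.imwrite('pics/c4.png',cv2.resize(q['img'][110:250,330:450,::-1],None,fx=4,fy=4))
E
```

```text
clock: 4.42
position: [0.5314, 0.1468, 0.0936]
eef_rot: [-0.571, 0.821, 0.0, -0.001]
wrist_force: [0.3, 0.6, 0.3]
grip_width: 0.0876
```

View pics/c4.png

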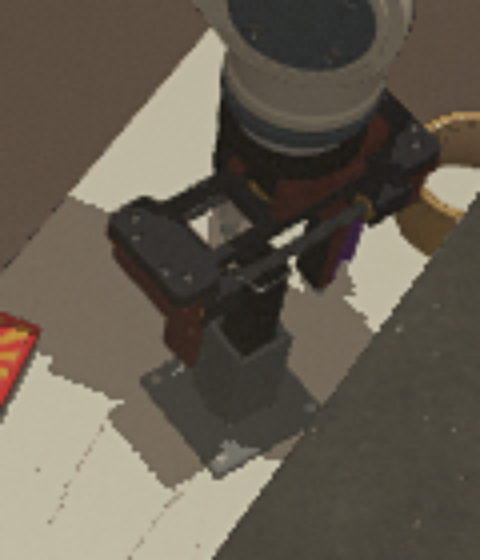

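The wand handle at (250,300) in the crop is between the fingers, so I close.

```bash
python3 -m pendant '[[0,0,0,0,-1],[0,0,0,0,-1],[0,0,0,0,-1],[0,0,0,0,-1],[0,0,0,0,-1],[0,0,0,0,-1],[0,0,0,0,-1],[0,0,0,0,-1]]' 15
```

```text
clock: 5.13
position: [0.5322, 0.1473, 0.0947]
eef_rot: [-0.571, 0.821, 0.0, 0.0]
wrist_force: [0.2, 0.6, -0.1]
grip_width: 0.0383
```

```bash
python3 -m pendant '[[0,0,0,0,-1],[0,0,0,0,-1],[0,0,0,0,-1],[0,0,0,0,-1],[0,0,0,0,-1]]' 15
```

```text
clock: 5.55
position: [0.5323, 0.1475, 0.0946]
eef_rot: [-0.571, 0.821, 0.0, 0.0]
wrist_force: [0.3, 2.3, -1.8]
grip_width: 0.0241
```

```bash
python3 -m pendant '[[0,0,1,0,-1],[0,0,2,0,-1],[0,0,3,0,-1],[0,0,4,0,-1],[0,0,4.5,0,-1],[0,0,4.5,0,-1],[0,0,4.5,0,-1]]' 15; python3 - <<'E'
from h import *
q=snap('scene','scene3.png')
cv2.imwrite('pics/c5.png',cv2.resize(q['img'][110:250,330:450,::-1],None,fx=4,fy=4))
E
```

```text
clock: 6.13
position: [0.5324, 0.1472, 0.1403]
eef_rot: [-0.571, 0.821, -0.0, 0.0]
wrist_force: [-0.7, -0.5, -1.7]
grip_width: 0.0242
```

View pics/c5.png

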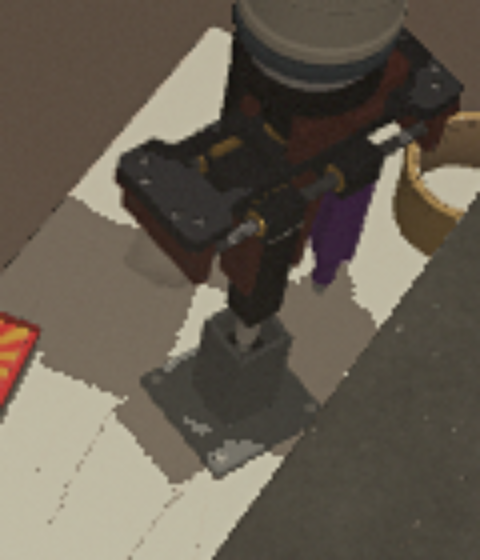

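The wand is lifted, with its nose still inside the cup at (245,325). With a light grip I lean it against the cup rim by moving along the wand's -x.

```bash
python3 -m pendant '[[0,0,-0.5,0,-1],[-0.5,0.19,-0.5,0,-1],[-1,0.37,-0.5,0,-1],[-1.5,0.56,-0.5,0,-1],[-2,0.74,-0.5,0,-1],[-2.4,0.89,-0.5,0,-1],[-2.8,1.04,-0.5,0,-1],[-3.2,1.19,-0.5,0,-1]]' 5; python3 -m pendant '[[-0.4,0.14,0,0,-1],[-0.4,0.14,0,0,-1],[-0.4,0.14,0,0,-1]]' 5;  python3 - <<'E'
from h import *
q=snap('scene','scene4.png')
cv2.imwrite('pics/c6.png',cv2.resize(q['img'][110:250,330:450,::-1],None,fx=4,fy=4))
E
```

```text
clock: 6.85
position: [0.4999, 0.1594, 0.1348]
eef_rot: [-0.571, 0.821, -0.0, 0.0]
wrist_force: [1.9, -0.2, -1.9]
grip_width: 0.0242
clock: 7.1
position: [0.4958, 0.1607, 0.1347]
eef_rot: [-0.571, 0.821, 0.0, -0.0]
wrist_force: [0.6, 0.5, -1.9]
grip_width: 0.0242
```

View pics/c6.png

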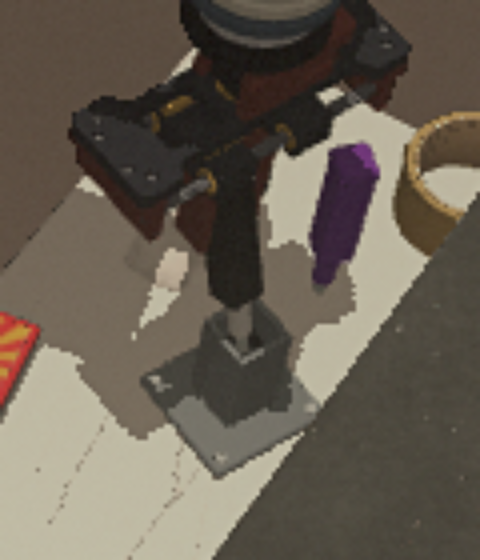

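The wand now leans, with the handle top towards -x. I grip firmly and lift straight up.

```bash
python3 -m pendant '[[0,0,0,0,-1],[0,0,0,0,-1],[0,0,2,0,-1],[0,0,4,0,-1],[0,0,6,0,-1],[0,0,8,0,-1],[0,0,10,0,-1],[0,0,10,0,-1]]' 25; python3 -m pendant '[[0,0,0,0,-1],[0,0,0,0,-1],[0,-3,0,0.1,-1],[0,-6,0,0.2,-1],[0,-9,0,0.3,-1],[0,-12,0,0.355,-1],[0,-15,0,0.355,-1],[0,-18,0,0.355,-1]]'
```

```text
clock: 7.82
position: [0.4984, 0.1611, 0.2383]
eef_rot: [-0.571, 0.821, -0.001, 0.003]
wrist_force: [0.4, 0.8, -1.2]
grip_width: 0.0237
clock: 8.48
position: [0.495, -0.0207, 0.2329]
eef_rot: [0.707, -0.707, -0.001, 0.001]
wrist_force: [0.3, 1.0, -1.4]
grip_width: 0.0242
```

```bash
python3 -m pendant '[[0,-3,0,0,-1],[0,-6,0,0,-1],[0,-9,0,0,-1],[0,-12,0,0,-1],[0,-15,0,0,-1],[0,-18,0,0,-1],[0,-21,0,0,-1],[0,-21,0,0,-1]]'; python3 -m pendant '[[0,0,0,0,-1],[0,0,0,0,-1]]'; python3 - <<'E'
from h import *
s=bot.read_state();print(s['position'],s['eef_rot'])
q=snap('scene','scene5.png');
a,b=s['position'],None
c=q['R']@(s['position']+[.02,0,-.03])+q['t'].reshape(3); c=q['K']@c/c[2]; print(c)
u,v=int(c[0]),int(c[1])
cv2.imwrite('pics/c7.png',cv2.resize(q['img'][v-70:v+70,u-70:u+70,::-1],None,fx=4.2,fy=4.2,interpolation=2))
for d in eyes.trace(q,'wand')[:3]:
    w=world(q,d['region']);print(d['point'],d['confidence'],len(w),w.min(0),w.max(0))
    np.save('w%d.npy'%int(d['point'][0]),w)
print([(d['point'],d['confidence']) for d in eyes.spot_point(q,'wand_tip')[:2]],u,v)
pickle.dump(q,open('q5.pkl','wb'))
E
```

```text
clock: 9.15
position: [0.4957, -0.2335, 0.233]
eef_rot: [-0.706, 0.708, 0.0, -0.001]
wrist_force: [0.2, -0.1, -1.3]
grip_width: 0.0239
clock: 9.32
position: [0.4953, -0.2288, 0.2332]
eef_rot: [-0.707, 0.707, 0.001, -0.0]
wrist_force: [-0.5, 0.8, -1.4]
grip_width: 0.0239
[ 0.49532772 -0.22881333  0.23318465] [-7.06784958e-01  7.07426886e-01  1.45261901e-03 -3.37409238e-04]
[286.1090262 287.0224916   1.       ]
[416.8, 158.8] 0.86 359 [0.52189852 0.23275956 0.00790052] [0.55109768 0.25822761 0.13742795]
[391.7, 136.9] 0.6 635 [0.44414852 0.23096926 0.01776283] [0.48635753 0.2690749  0.18172   ]
[293.1, 287.4] 0.58 402 [ 0.49693413 -0.24230667  0.15997015] [ 0.5382162  -0.21777611  0.28648411]
[] 286 287
```

View pics/c7.png

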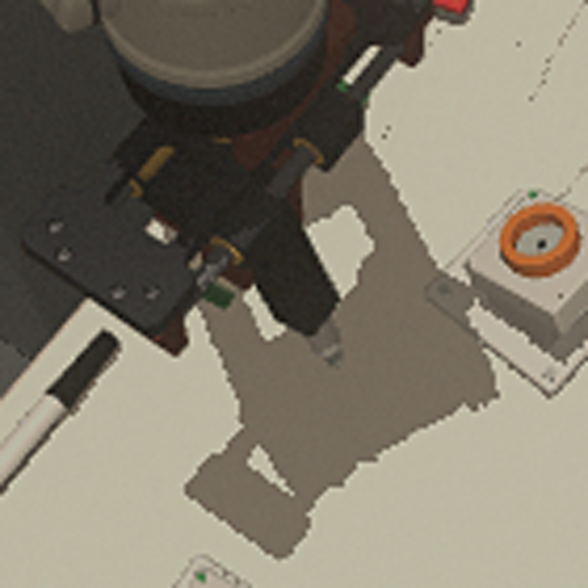

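The wand leans about right, with its tip at pixel ~(296,303). I fit the lean from the depth of the handle's +x face.

```bash
cat > fit.py <<'E'
from h import *
def fit(w,pos):
    g=w[(w[:,2]>pos[2]-.035)&(w[:,2]<pos[2]+.03)]; rng=np.random.default_rng(0); best=None
    for _ in range(500):
        a=g[rng.choice(len(g),3,False)]; n=np.cross(a[1]-a[0],a[2]-a[0])
        if np.linalg.norm(n)<2e-5: continue
        n/=np.linalg.norm(n); i=abs((g-a[0])@n)<.0015
        if abs(n[0])>.7 and (best is None or i.sum()>best.sum()): best=i
    q=g[best]; n=np.linalg.svd(q-q.mean(0))[2][2]; n*=np.sign(n[0])
    print('face n',n.round(3),best.sum(),len(g),'lean',np.arctan2(n[2],n[0]).round(3),'az',np.arctan2(n[1],n[0]).round(3),'face pt',q.mean(0).round(4))
    return n,q.mean(0)
E
python3 - <<'E'
from fit import *
q=pickle.load(open('q5.pkl','rb')); w=np.load('w293.npy'); pos=np.array([.4953,-.2288,.2332]); print(w[:,2].min())
n,c=fit(w,pos)
print('ray tip',[ray(q,[296.2,303.2],z).round(4) for z in(.15,.155,.16)])
lo=w[w[:,2]<.185]; print('low pts',lo[np.argsort(lo[:,2])][:12].round(4), np.median(lo,0))
# tip predicted: grasp + 101.6 mm down axis
for th in (n[2],): 
    t=np.arctan2(n[2],n[0]); g=pos+[0,0,.019]; print('tip pred',g+.1016*np.array([np.sin(t),0,-np.cos(t)]))
E
```

```text
0.15997014608346075
face n [ 0.948 -0.031  0.318] 226 335 lean 0.323 az -0.033 face pt [ 0.5218 -0.2309  0.2337]
ray tip [array([ 0.5354, -0.2277,  0.15  ]), array([ 0.5367, -0.2292,  0.155 ]), array([ 0.5381, -0.2307,  0.16  ])]
low pts [[ 0.5375 -0.2306  0.16  ]
 [ 0.5382 -0.2283  0.1614]
 [ 0.5365 -0.2323  0.162 ]
 [ 0.5369 -0.2297  0.1623]
 [ 0.5374 -0.2271  0.1629]
 [ 0.5344 -0.2325  0.1645]
 [ 0.5364 -0.2319  0.166 ]
 [ 0.5367 -0.2292  0.1662]
 [ 0.5359 -0.228   0.1674]
 [ 0.5357 -0.2309  0.1682]
 [ 0.5342 -0.2348  0.1739]
 [ 0.5347 -0.2323  0.1745]] [ 0.53454301 -0.23166094  0.17684227]
tip pred [ 0.52757507 -0.2288      0.15586268]
```

```bash
python3 -m pendant '[[0,-3,0,0,-1],[0,-6,0,0,-1],[0,-9,0,0,-1],[0,-11.9,0,0,-1],[0,-11.9,-2,0,-1],[0,-11.9,-4,0,-1],[0,-11.9,-5,0,-1],[0,-11.9,-5,0,-1]]';python3 -m pendant '[[0,0,0,0,-1],[0,0,0,0,-1],[0,0,0,0,-1]]'; python3 - <<'E'
from fit import *
s=bot.read_state();pos=s['position'];print(pos)
ims=[]
for n in('scene','top'):
    q=snap(n,n+'6.png'); pickle.dump(q,open(n+'6.pkl','wb'))
    c=q['R']@(pos+[.03,0,-.04])+q['t'].reshape(3); c=q['K']@c/c[2]; u,v=int(c[0]),int(c[1]); print(n,u,v)
    ims.append(cv2.resize(q['img'][v-55:v+55,u-45:u+45,::-1],None,fx=4.4,fy=4.4,interpolation=2))
    for d in eyes.trace(q,'wand')[:4]:
        w=world(q,d['region']);m=np.median(w,0)
        if abs(m[1]+.35)<.05 and n=='scene': print(d['confidence'],len(w)); fit(w,pos); lo=w[np.argsort(w[:,2])][:10]; print('low',lo.mean(0))
cv2.imwrite('pics/c8.png',np.hstack(ims))
E
```

```text
clock: 10.13
position: [0.495, -0.3466, 0.1821]
eef_rot: [0.707, -0.707, -0.002, 0.0]
wrist_force: [-0.8, 0.2, -1.7]
grip_width: 0.0239
clock: 10.38
position: [0.4971, -0.3484, 0.186]
eef_rot: [0.707, -0.707, 0.001, -0.0]
wrist_force: [-0.1, -0.5, -1.0]
grip_width: 0.0236
[ 0.49709828 -0.34843996  0.18597266]
scene 253 351
0.84 425
face n [ 0.946 -0.038  0.321] 222 302 lean 0.327 az -0.04 face pt [ 0.5238 -0.3501  0.1866]
low [ 0.53790866 -0.35066146  0.12112132]
top 457 193
```

View pics/c8.png

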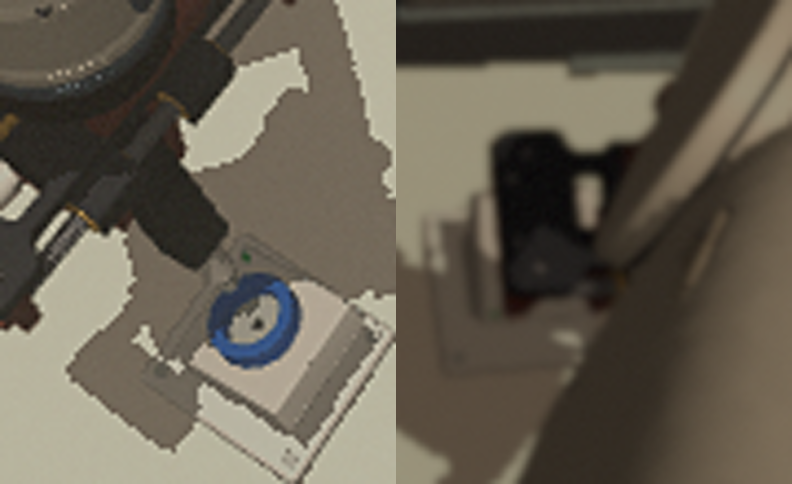

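The scene view shows the wand leaning ~0.33 rad (tolerance ±0.14 about 0.40). Its tip at ~(225,270) in the crop is above and front-left of the blue dot at (257,323). I let it settle before computing the final approach.

```bash
python3 -m pendant '[[0,0,0,0,-1],[0,0,0,0,-1],[0,0,0,0,-1],[0,0,0,0,-1],[0,0,0,0,-1],[0,0,0,0,-1]]'; python3 - <<'E'
from h import *
q=pickle.load(open('scene6.pkl','rb'))
for X in([.5374,-.350,.1088],[.5471,-.3485,.064]):
    c=q['K']@(q['R']@np.array(X)+q['t'].reshape(3)); print(c[:2]/c[2], (c[:2]/c[2]-[208,296])*4.4)
E
```

```text
clock: 11.08
position: [0.4962, -0.3484, 0.1846]
eef_rot: [-0.707, 0.707, 0.0, 0.0]
wrist_force: [-1.0, 0.4, -1.1]
grip_width: 0.024
[259.54784559 360.94287786] [226.8105206  285.74866258]
[266.08014469 369.30449788] [255.55263665 322.53979065]
```

```bash
python3 -m pendant '[[-0.4,0.15,-0.6,0,-1],[-0.1,0.15,-1.4,0,-1],[0.2,0.15,-2.2,0,-1],[0.48,0.15,-2.96,0,-1],[0.48,0.15,-2.96,0,-1],[0.48,0.15,-2.96,0,-1],[0.48,0.15,-2.96,0,-1],[0.48,0.15,-2.96,0,-1]]'; python3 - <<'E'
from fit import *
s=bot.read_state();pos=s['position'];print(pos)
q=snap('scene','scene7.png'); pickle.dump(q,open('scene7.pkl','wb'))
cv2.imwrite('pics/c9.png',cv2.resize(q['img'][320:410,225:315,::-1],None,fx=6.5,fy=6.5,interpolation=2))
for d in eyes.trace(q,'wand')[:4]:
    w=world(q,d['region']);m=np.median(w,0)
    if abs(m[1]+.35)<.05: n,f=fit(w,pos); a=f-.012*n; t=np.arctan2(n[2],n[0]);dn=np.array([np.sin(t),0,-np.cos(t)]); g=pos[2]+.019; k=.1016+(g-a[2])/dn[2]; tip=a+k*dn; c=q['K']@(q['R']@tip+q['t'].reshape(3)); c=c[:2]/c[2]; print('tip',tip,(c-[225,320])*6.5)
E
```

```text
clock: 11.75
position: [0.5012, -0.3471, 0.1553]
eef_rot: [-0.707, 0.707, -0.0, 0.0]
wrist_force: [-0.3, 1.0, -1.9]
grip_width: 0.0241
[ 0.50124702 -0.34708483  0.15531689]
face n [0.945 0.004 0.327] 218 279 lean 0.333 az 0.004 face pt [ 0.5275 -0.3482  0.1569]
tip [ 0.54196372 -0.34826122  0.07830883] [249.95027141 297.70617654]
```

View pics/c9.png

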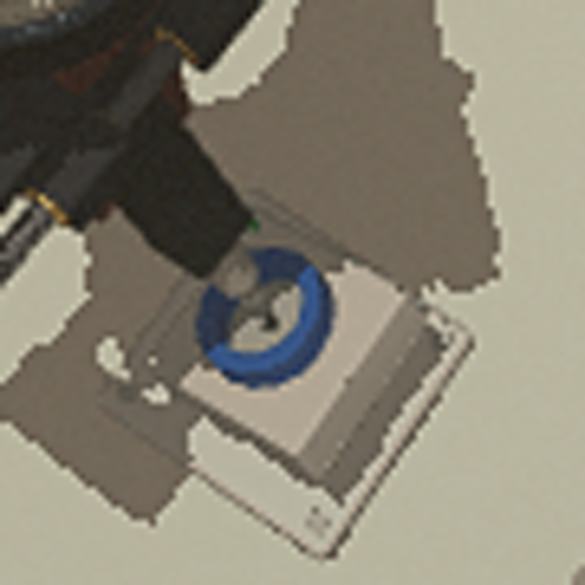

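```bash
python3 -m pendant '[[0.1,0,-0.4,0,-1],[0.25,0,-0.8,0,-1],[0.4,0,-1.1,0,-1],[0.48,0,-1.3,0,-1],[0.55,0,-1.5,0,-1],[0.63,0,-1.7,0,-1],[0.7,0,-1.85,0,-1],[0.75,0,-1.97,0,-1]]' 30; python3 -m pendant '[[0,0,0,0,-1],[0,0,0,0,-1],[0,0,0,0,-1],[0,0,0,0,-1],[0,0,0,0,-1],[0,0,0,0,-1]]'; python3 - <<'E'
from fit import *
fs=[]
q=snap('scene','scene8.png')
for i in range(4):
    fs.append(bot.read_state()['wrist_force']); snap('scene')
print(np.mean(fs,0))
s=bot.read_state();pos=s['position'];print(pos)
q=snap('scene')
cv2.imwrite('pics/c10.png',cv2.resize(q['img'][320:410,225:315,::-1],None,fx=6.5,fy=6.5,interpolation=2))
for d in eyes.trace(q,'wand')[:4]:
    w=world(q,d['region']);m=np.median(w,0)
    if abs(m[1]+.35)<.05: n,f=fit(w,pos); a=f-.012*n; t=np.arctan2(n[2],n[0]);dn=np.array([np.sin(t),0,-np.cos(t)]); g=pos[2]+.019; k=.1016+(g-a[2])/dn[2]; tip=a+k*dn; c=q['K']@(q['R']@tip+q['t'].reshape(3)); c=c[:2]/c[2]; print('relaxed tip',tip,(c-[225,320])*6.5,'nose end',a+(k-.016)*dn)
E
```

```text
clock: 12.52
position: [0.5083, -0.3468, 0.1352]
eef_rot: [-0.707, 0.707, 0.0, -0.0]
wrist_force: [-2.1, 0.6, -0.0]
grip_width: 0.0241
clock: 13.02
position: [0.5085, -0.3469, 0.1355]
eef_rot: [-0.707, 0.707, 0.0, -0.0]
wrist_force: [-2.8, 0.3, 0.2]
grip_width: 0.0238
[-1.85229739  0.35129732  0.00396711]
[ 0.50849678 -0.34691836  0.13534826]
face n [0.946 0.002 0.324] 217 277 lean 0.33 az 0.002 face pt [ 0.5352 -0.348   0.1356]
relaxed tip [ 0.54904856 -0.34798706  0.05823304] [274.71193439 327.65552022] nose end [ 0.54386264 -0.34798706  0.0733693 ]
```

View pics/c10.png

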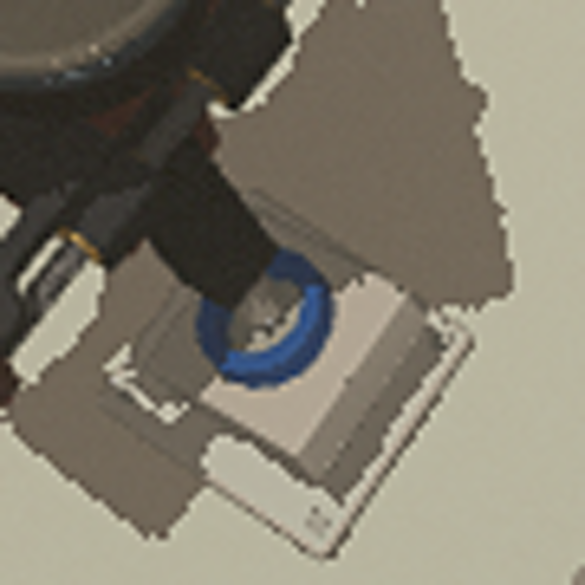

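The fit puts the plunger at ~6 mm in, the tip within ~2 mm of the dot and the lean at 0.33 rad. The force change along the face normal is ~1.9 N. All are within limits, so I hand in.

```bash
python3 -c "
from station import bot,finish_job
s=bot.read_state();print(s['clock'],s['position'],s['wrist_force'],s['grip_width']);print(finish_job())"
```

```text
13.3667 [ 0.50852284 -0.34691004  0.13536268] [-2.15747458 -0.35411815  0.33449522] 0.02378522584898956
the job is handed in; nothing more can be done
None
```

I handed the job in at 13.4 s with the gripper still holding the wand on the blue read point. No verdict is reported, so the figures below are my own checks.

I gripped the small black wand and lifted it part way out of the cradle. The moves cannot tilt the tool, so I leaned the wand in a light grip against the cup rim. I then gripped it firmly, lifted it clear, carried it high past the orange logger and pressed it along the blue disc's normal.

| Check | Estimate | Limit |
|---|---|---|
| Tip distance from the dot | about 1–2 mm | under 7 mm |
| Plunger pushed in | about 6 mm | 3 to 9 mm |
| Force along the disc normal | about 1.9 N | 0.5 to 6 N |
| Wand lean off square to the disc | about 0.07 rad | under 0.14 rad |
| TCP drift over the last few readings | under 0.2 mm | speed under 10 mm/s |

- **Lean:** the wand stood at about 0.33 rad instead of 0.40. That is inside tolerance, and I did not correct it further. An early estimate from the tip pixel gave 0.41 and disagreed. I put the difference down to the handle having shifted about 7 mm in the pads.
- **Sideways force:** the wrist also showed roughly 0.8 N along the face, probably friction at the tip.
- **Bystanders:** I did not measure the bar, tin and marker again at the end. The carry path stayed well above them.

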